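Snap the split clip onto the pivot pin with the clip fork

ROBOT

A 6-joint arm with a two-finger parallel gripper is mounted at the origin on a cart in front of the work surface, level with it; the furniture and walls round the work are solid. World frame = base frame: x ahead of the robot, y to its left, z up, the work surface at z = 0. Lengths are in m, angles in rad, forces in N, time in s.
With the tool pointing down it reaches from about 0.25 to 0.775 m from the base axis. Payload 4 kg.
Tool frame: the origin (TCP) lies on the centre line of the jaws, within the pads' length; the fingertips stand 22 mm ahead of it and the grasp point (between the pads) lies 3 mm ahead of it; z points along the fingers, y is the direction in which the jaws open and shut (so a half turn about z gives the same grasp; the last joint's range is limited). The gripper opens to 94 mm and grips with 3 to 60 N. Pads are 16 mm wide; open, the fingers measure 119 mm over their backs; the gripper's body (75 mm by 177 mm) begins 78 mm behind the grasp point.
Start: joints at [1.046, 0.087, 1.371, -0, 1.684, -0.103], TCP at [0.225, 0.502, 0.228] pointing down, gripper open.
Joint ranges: [-3.1, 3.1], [-0.76, 2.03], [0.27, 2.55], [-1.08, 4.22], [0.17, 2.65], [-2.57, 2.57]. Speed limits (rad/s): [2.79, 2.79, 3.14, 3.14, 3.14, 3.14].

INTERFACE

Orientations are given as [roll, pitch, yaw] about the fixed x, y, z axes, in that order (R = Rz(yaw) Ry(pitch) Rx(roll)).
In Python, from bench import robot gives the robot as it stands. The module is installed in compiled form; this text tells all that it offers.
- The arm moves only by the shell command python3 -m inch 'ROWS'. ROWS is JSON, a list of rows, each an object with "linear": the shift along the world's x, y, z scaled (see below), a list of three; "twist": the turn about the world's z scaled (see below); "gripper": the opening, from 0 (shut) to 1 (fully open). In form: [{"linear": [x, y, z], "twist": twist, "gripper": gripper}, ...]. A call has 1 to 10 rows; each row is the pose to reach, as a shift and turn from the pose commanded when the call began; what a row does not reach only later rows make up. The controller multiplies each number of a shift by 0.1 m and each number of a turn by 60 degrees. A row lasts 1/12 s, in which the tool goes at most 41.7 mm and 7.16 degrees, less where a joint would pass 70% of its speed; a pose out of reach is approached as far as the arm can. A call with a number of a shift or a turn outside -1 to 1 is refused whole. A call with a gripper value outside its range is refused whole. The fingers move at their own pace and stop on an object; the grip force is fixed at half the most. Time passes only in rows, so rows that repeat a pose let the fingers close. It gives the time, the measured TCP pose, the force and the opening at its end, in the units of the state.
- robot.get_obs(): the state, without advancing time (a new reading comes with each control period).
- robot.snapshot(name): name is "side" or "top" or "wrist"; returns a dict with "image" (384x512x3 uint8, red, green, blue), "depth" (384x512 float32, m along the optical axis (not along the pixel's ray), 0 where there is no reading), "mtx" (3x3 intrinsics, pixels), "rvec" (rotation vector, rad) and "tvec" (3), from world to camera coordinates, as OpenCV has them; the wrist camera has in their place "hand_eye" (4x4, takes a point from camera to tool coordinates, whose origin is the TCP and whose axes are the flange's). Camera axes: x right, y down, z forward; pixel columns grow to the right and rows downward; lengths in m; the calibration is good to about 2 mm. A picture is of the moment at which its call begins: read the wrist's pose just before it.
- robot.close_job(): hands the job in, once; it reports no verdict.
The state is a dict: "time": time; "joint_positions": joint angles; "qvel": joint speeds; "joint_torque": joint torques, N m; "tool_pos": TCP position; "ee_rot": TCP orientation; "wrist_force": force on the tool from outside, world axes, zero at the start; "wrist_torque": the same for the moment, N m; "width": finger opening in m.
Only numpy, scipy, OpenCV 4.12 (cv2) and the standard library are available. Lean on these libraries where they do the work, as an engineer would, in place of code of your own. Each camera call takes 0.05 s, during which the arm holds its last target.

TASK

Fit the split retaining clip to the pivot bracket: take the clip fork by its upright wooden grip and, with the fork, push the clip sideways along the bracket's flat face, mouth first, into the groove under the pin's head until the pin has backed up against its stop and the clip snaps fully home, without ramming it hard against the pin. Do not touch the clip with the gripper; afterwards stand the fork upright on the bench top beside the bracket, let go, and leave the tin, bolt, bar stub and vee block where they stand.

Things in the scene. Friction and masses are not known exactly. Their poses are not given: they have to be found in the camera images.
- pivot_bracket: Pivot bracket fixed to the bench: grey cast foot, flat bright plate on top (195 x 120 mm), its face 28 mm above the bench. Origin on the bench; the plate reaches from x = -100 to +95 mm, y = -60 to +60 mm in its own axes. A steel pin stands in a slot along y = 0, x = 34 to 60 mm; beyond it (+x) a grey stop block 16 mm high. The clip lies on the pin's -x side.
- pin_groove (a point): On the pin's axis, level with the face; moves with the pin. The groove, 20 mm across, reaches 8 mm up from the face; the head over it is 28 mm across, its top 17 mm above the face. The pin slides along the bracket's x with about 2 N drag; pushed by the clip it first gives way towards +x by 2 to 14 mm (not reported) until it bears on the stop. The clip may enter from any side.
- clip: Loose dark steel horseshoe-shaped clip lying flat on the face, 37 mm wide, 30 long, 6 thick, about 60 g. Origin on its underside at the centre of its bore: on pin_groove when home. x points out of the mouth; straight back at x = -18.3 mm, jaw tips at x = +11 mm. Starts 40 to 80 mm from the pin, mouth roughly, not exactly, towards it.
- clip_jaw_left (a joint): Sprung jaw on the clip's +y side: 0 shut (rest), about 0.12 rad when spread widest. The mouth, 15 mm wide, springs open over the 20 mm groove: the jaw noses first touch about 16 mm before home, pushing on takes up to about 10 N, then the force falls and the clip snaps home over the last few mm, where its back stops hard on the pin.
- clip_jaw_right (a joint): The same for the jaw on the clip's -y side.
- clip_fork: Clip fork, loose, about 120 g, standing on its flat steel blade. Origin on the underside below the axis of its upright wooden grip; x points out of the fork. Blade 8 mm thick, 56 wide, from x = -15 mm; two tines reach to x = +42 mm. Grip 24 mm (along x) by 18 mm (along y), up to 71 mm above the underside; brass collar 26 x 20 mm at its foot, up to 14 mm.
- fork_grip (a point): Middle of the fork's grip, 52 mm above its underside, on its axis; axes as the fork's. Take it across y (18 mm).
- fork_pocket (a point): Middle of the flat bottom of the pocket between the tines, at the fork's x = +22 mm, 4 mm above the underside. The pocket is 41 mm wide, flared to about 46 at the tips; it takes the back of the clip, whose bore centre then lies at the fork's x = +40.3 mm.
- lidded_tin: Lidded round tin, 68 mm across, 36 mm high, standing loose on the bench; origin in the middle of its underside. Bystander: it and the fork stand to the left of the bracket, one near the bench's front edge, the other further back, either way round.
- bolt: Hexagon bolt 52 mm high standing on its head beyond the bracket, 22 mm wide; origin at its foot. Bystander.
- stub: Bright round bar stub, 22 mm across and 45 mm high, standing on end; origin at its foot. Bystander.
- vee: Ground steel vee block 57 x 51 x 34 mm; origin in the middle of its underside. Bystander.

How it is judged:
On the way, in this order (a step that is already met when the one before it is completed fails the run):
1. the clip fork is lifted off the bench (height (world z) of clip_fork above 0.015 m), for 0.1 s.
2. the clip is snapped home in the groove, the fork at its back (horizontal distance between clip and pin_groove below 0.003 m and z of clip in the frame of pin_groove between -0.003 and 0.003 m and angle between clip's own z axis and vertical below 0.1 rad and value of joint each of clip_jaw_left, clip_jaw_right below 0.06 rad and distance between clip and fork_pocket below 0.028 m), for 0.2 s.
At the end, for the whole second after the job is handed in: The clip lies flat in the groove with its bore centre within 3 mm of the pin's axis and of the face's height and both jaws shut (under 0.06 rad); the fork stands upright and still on the bench top, clear of the bracket (horizontal distance between clip and pin_groove below 0.003 m and z of clip in the frame of pin_groove between -0.003 and 0.003 m and angle between each of clip, clip_fork's own z axis and vertical below 0.1 rad and value of joint each of clip_jaw_left, clip_jaw_right below 0.06 rad and linear speed of each of clip, clip_fork below 0.02 m/s and height (world z) of clip_fork between -0.005 and 0.006 m and contact force between clip_fork and pivot_bracket below 0.2 N); the robot touches nothing.
It fails at once if the gripper or arm touches the clip (contact force between any of the fingers, the arm and clip above 1 N).
It fails at once if the clip is rammed against the bracket's pin (over 35 N) (contact force between clip and pivot_bracket above 35 N).
It fails at once if the tin, bolt, stub or vee block is shifted by more than 30 mm or tipped over (distance of any of lidded_tin, bolt, stub, vee from where it was at the start of the episode above 0.03 m or angle between any of lidded_tin, bolt, stub, vee's own z axis and vertical above 0.5 rad).
It also fails if it takes over 67 s, if anything falls off the work surface, if the arm or the gripper's body presses on something with over 40 N, if the wrist force passes 120 N, or if a joint passes its speed limit or range.

## Working session

There is one attempt and no reset: what is moved stays moved. The work goes in short steps, Python scripts to look and compute and a shell command to move; the robot and the scene stay as the last step left them, time stands still between calls to the robot, and variables do not carry over. Pictures are saved under pics/ and viewed, and the job is handed in when it is done.

```bash
mkdir -p pics; cat > h.py <<'E'
import numpy as np, cv2
from bench import robot
def snap(n,f):
    o=robot.get_obs(); s=robot.snapshot(n); cv2.imwrite(f'pics/{f}.png',s['image'][:,:,::-1]); 
    if n!='wrist':
        R=cv2.Rodrigues(np.array(s['rvec'],float))[0]; t=np.array(s['tvec'],float).reshape(3)
        Rw=R.T; tw=-R.T@t
    else:
        from scipy.spatial.transform import Rotation as Ro
        T=np.eye(4); T[:3,:3]=Ro.from_euler('xyz',o['ee_rot']).as_matrix(); T[:3,3]=o['tool_pos']
        T=T@np.array(s['hand_eye']); Rw=T[:3,:3]; tw=T[:3,3]
    np.savez(f'pics/{f}.npz',d=s['depth'],K=s['mtx'],Rw=Rw,tw=tw,im=s['image']); return o
def at(f,u,v,z=None):
    D=np.load(f'pics/{f}.npz'); K=D['K']
    r=np.array([(u-K[0,2])/K[0,0],(v-K[1,2])/K[1,1],1.])
    if z is None: return D['Rw']@(r*D['d'][int(round(v)),int(round(u))])+D['tw']
    w=D['Rw']@r; return D['tw']+w*(z-D['tw'][2])/w[2]
def crop(f,x0,y0,x1,y1,k):
    im=cv2.imread(f'pics/{f}.png')[y0:y1,x0:x1]; cv2.imwrite(f'pics/{f}_c{x0}_{y0}.png',cv2.resize(im,None,fx=k,fy=k,interpolation=cv2.INTER_CUBIC))
def cloud(f):
    D=np.load(f'pics/{f}.npz'); d=D['d']; K=D['K']; v,u=np.mgrid[:d.shape[0],:d.shape[1]]
    P=np.stack([(u-K[0,2])/K[0,0]*d,(v-K[1,2])/K[1,1]*d,d],-1)@D['Rw'].T+D['tw']; P[d==0]=np.nan; return P
E
python3 -c "
from h import *
for n in ['top','side','wrist']: o=snap(n,n+'0')
print(o)"
```

```text
{'time': 0.1, 'joint_positions': array([ 1.04586211e+00,  8.78778088e-02,  1.37205537e+00,  1.37561286e-06,
        1.68359452e+00, -1.03095046e-01]), 'qvel': array([ 0.00087769, -0.00108828, -0.00281795,  0.0004371 , -0.0004296 ,
        0.00023438]), 'joint_torque': array([ 2.55978128e-03, -3.41252089e+01, -3.03302693e+01,  7.19565782e-02,
        3.04384134e-02, -7.53548034e-05]), 'tool_pos': array([0.22497399, 0.50140716, 0.2264472 ]), 'ee_rot': array([-3.13966803e+00, -2.00499407e-04,  2.71975344e+00]), 'wrist_force': array([ 0.18171625, -0.61279516, -0.20997605]), 'wrist_torque': array([ 0.01887676, -0.02717801,  0.00721703]), 'width': 0.09365813763274067}
```

View pics/top0.png

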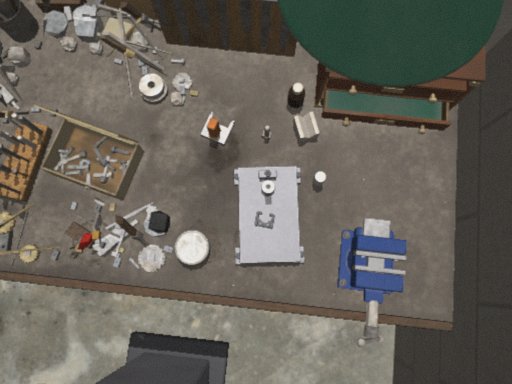

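View pics/side0.png

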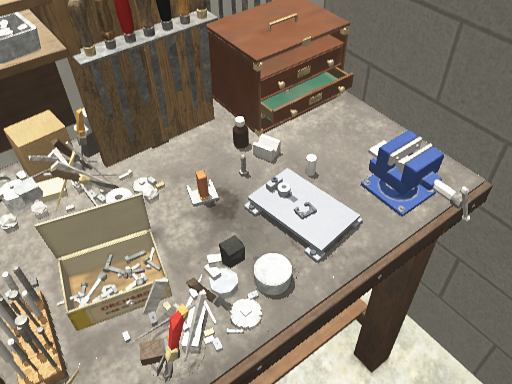

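View pics/wrist0.png

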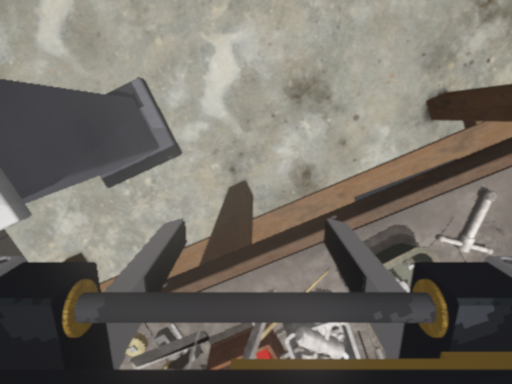

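The top view shows the fork at about (215,128), the tin at (192,248), the bracket at (268,215), the pin at (268,187) and the clip at (265,220). I'll enlarge these.

```bash
python3 -c "
from h import *
crop('top0',190,100,340,270,4.5/1.3)
crop('top0',195,105,245,165,12)
crop('top0',235,165,305,270,5.5)
for n,u,v in [('fork',214,128),('tin',192,247),('pin',268,187),('clipback',265,224),('bolt',267,132),('stub',320,177),('vee',307,125),('platec',280,240)]: print(n,at('top0',u,v).round(4))
"
```

```text
fork [ 0.686  -0.1371  0.0673]
tin [ 0.4471 -0.1209  0.034 ]
pin [ 0.5817 -0.2579  0.0464]
clipback [ 0.509  -0.2599  0.0299]
bolt [ 0.6989 -0.2438  0.0381]
stub [ 0.6146 -0.3603  0.0422]
vee [ 0.7291 -0.3261  0.0211]
platec [ 0.4807 -0.2931  0.0267]
```

View pics/top0_c195_105.png

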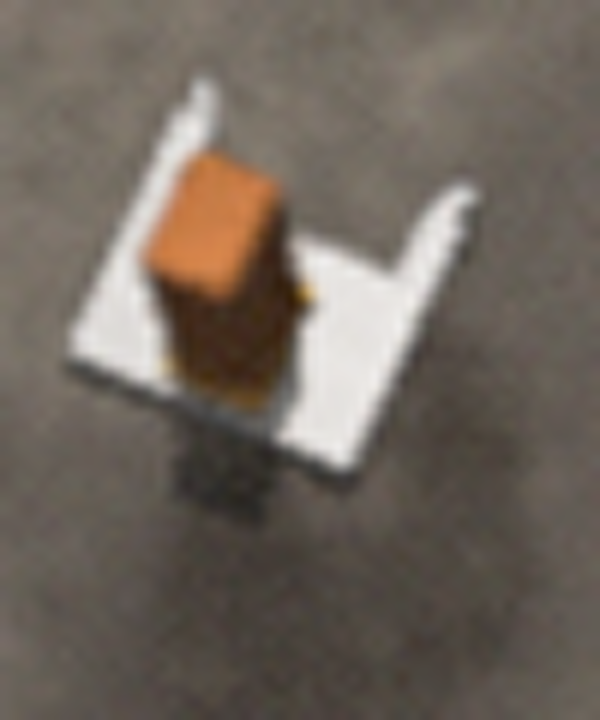

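View pics/top0_c235_165.png

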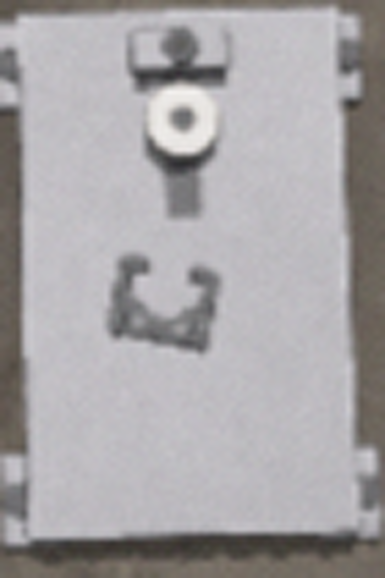

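The fork's tines point up and right, at a yaw of about -25°. The clip's mouth faces the pin and is tilted by about 10° to 15°. I'll measure both.

```bash
python3 -c "
from h import *
def c(f,x0,y0,k,X,Y,z): return at(f,x0+(X+.5)/k-.5,y0+(Y+.5)/k-.5,z)[:2]
a,b,t1,t2=[c('top0',195,105,12,X,Y,.008) for X,Y in [(72,362),(345,468),(205,85),(470,190)]]
m=(a+b)/2;mt=(t1+t2)/2;d=mt-m;print('fork',np.linalg.norm(d),np.linalg.norm(a-b),np.degrees(np.arctan2(d[1],d[0])),np.degrees(np.arctan2(*(a-b)[::-1]))-90, m+15/57*d)
g=np.mean([c('top0',195,105,12,X,Y,.071) for X,Y in [(148,248),(210,152),(283,188),(223,298)]],0);print('griptop',g)
q=lambda X,Y,z:c('top0',235,165,5.5,X,Y,z)
A,B,C,D=[q(X,Y,.028) for X,Y in [(18,18),(337,10),(355,530),(25,540)]]
print('plate',A,B,C,D,np.linalg.norm(A-B),np.linalg.norm(A-D),(A+B+C+D)/4)
for e in (A-D,B-C): print(np.degrees(np.arctan2(e[1],e[0])))
for e in (A-B,D-C): print(np.degrees(np.arctan2(e[1],e[0]))-90)
print('pin',q(181,120,.045))
k1,k2,j1,j2=[q(X,Y,.034) for X,Y in [(113,333),(206,350),(130,257),(205,268)]]
d=(j1+j2)/2-(k1+k2)/2; print('clip',k1,k2,j1,j2,np.linalg.norm(k1-k2),np.degrees(np.arctan2(*(k1-k2)[::-1]))-90,np.degrees(np.arctan2(d[1],d[0])))
"
```

```text
fork 0.05647877400632965 0.052690665728518195 -16.875212426385794 -15.583883622827699 [ 0.69425665 -0.13263056]
griptop [ 0.6949163  -0.13334842]
plate [ 0.61868315 -0.19201445] [ 0.63487479 -0.31061138] [ 0.44358321 -0.33483663] [ 0.42697626 -0.21710385] 0.11969712770673306 0.19334169155915326 [ 0.53102935 -0.26364158]
7.456137343730225
7.2175422201113255
7.774332734356719
8.028959409128504
pin [ 0.58309277 -0.25674175]
clip [ 0.50407116 -0.24047365] [ 0.50162536 -0.27470099] [ 0.53246839 -0.24359798] [ 0.5314448  -0.27126623] 0.03431461503717944 -4.087257053899904 0.3055113959294952
```

Bracket yaw is about 7.6°, fork yaw about -16.5° at (0.694,-0.133), the pin is at (0.583,-0.257), and the clip is near (0.521,-0.258) at yaw about -3°. Next I move toward the fork.

```bash
for i in 1; do python3 -m inch '[{"linear":[0.33,-0.45,0],"twist":0.06,"gripper":1},{"linear":[0.67,-0.9,0],"twist":0.12,"gripper":1},{"linear":[0.67,-0.9,0],"twist":0.12,"gripper":1}]'; done
python3 -m inch '[{"linear":[0.33,-0.45,0],"twist":0,"gripper":1},{"linear":[0.67,-0.9,0],"twist":0,"gripper":1},{"linear":[0.67,-0.9,0],"twist":0,"gripper":1}]'
python3 -m inch '[{"linear":[0.33,-0.45,0],"twist":0,"gripper":1},{"linear":[0.67,-0.9,0],"twist":0,"gripper":1},{"linear":[0.67,-0.9,0],"twist":0,"gripper":1}]'
python3 -m inch '[{"linear":[0.33,-0.45,0],"twist":0,"gripper":1},{"linear":[0.67,-0.9,0],"twist":0,"gripper":1},{"linear":[0.67,-0.9,0],"twist":0,"gripper":1}]'
```

```text
time: 0.4
tool_pos: [0.293, 0.4098, 0.2269]
ee_rot: [-3.14, 0.001, 2.848]
wrist_force: [0.9, 1.0, 0.6]
width: 0.0938
time: 0.65
tool_pos: [0.3604, 0.3192, 0.2272]
ee_rot: [-3.141, 0.001, 2.844]
wrist_force: [0.4, 0.4, 0.1]
width: 0.0941
time: 0.9
tool_pos: [0.4275, 0.229, 0.2272]
ee_rot: [-3.141, 0.001, 2.844]
wrist_force: [0.3, 0.0, -0.5]
width: 0.094
time: 1.15
tool_pos: [0.4945, 0.1389, 0.2271]
ee_rot: [-3.141, 0.0, 2.843]
wrist_force: [0.4, 1.0, -0.1]
width: 0.094
```

```bash
python3 -m inch '[{"linear":[0.33,-0.45,0],"twist":0,"gripper":1},{"linear":[0.67,-0.9,0],"twist":0,"gripper":1},{"linear":[0.67,-0.9,0],"twist":0,"gripper":1}]'
python3 -m inch '[{"linear":[0.33,-0.45,0],"twist":0,"gripper":1},{"linear":[0.67,-0.9,-0.2],"twist":0,"gripper":1},{"linear":[0.67,-0.9,-0.2],"twist":0,"gripper":1}]'
python3 -c "
from h import *
o=snap('wrist','wrist1');print(o['tool_pos'],o['ee_rot'])"
```

```text
time: 1.4
tool_pos: [0.5614, 0.0488, 0.2268]
ee_rot: [-3.141, -0.0, 2.843]
wrist_force: [0.7, 0.1, 0.0]
width: 0.0937
time: 1.65
tool_pos: [0.6285, -0.0411, 0.2069]
ee_rot: [-3.141, 0.001, 2.844]
wrist_force: [-0.6, 1.1, -0.0]
width: 0.0938
[ 0.62853769 -0.04108569  0.20685234] [-3.14109340e+00  7.74156613e-04  2.84380326e+00]
```

View pics/wrist1.png

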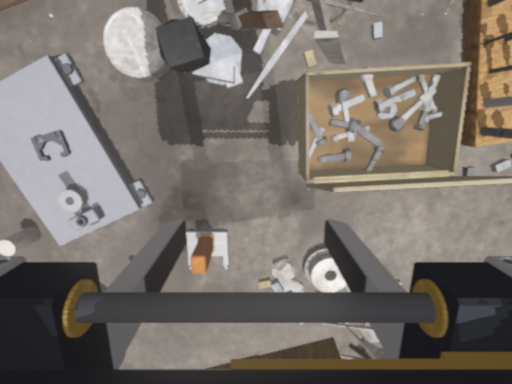

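The wrist view shows the fork at about (207,245), the clip at (50,146) and the pin at (70,200). I'll enlarge these.

```bash
python3 -c "
from h import *
crop('wrist1',175,215,245,285,10)
crop('wrist1',0,50,160,250,3.5)
crop('wrist1',20,120,120,240,6)
"
```

```text
(no output)
```

View pics/wrist1_c175_215.png

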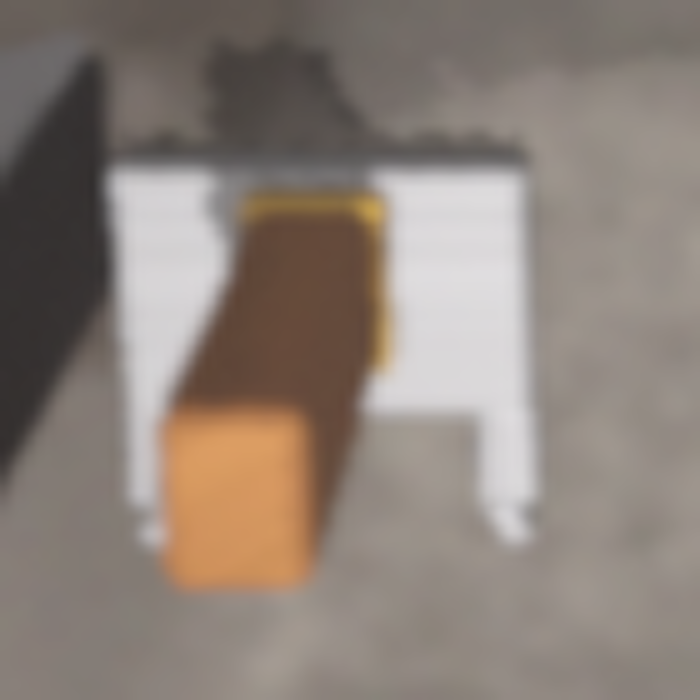

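View pics/wrist1_c20_120.png

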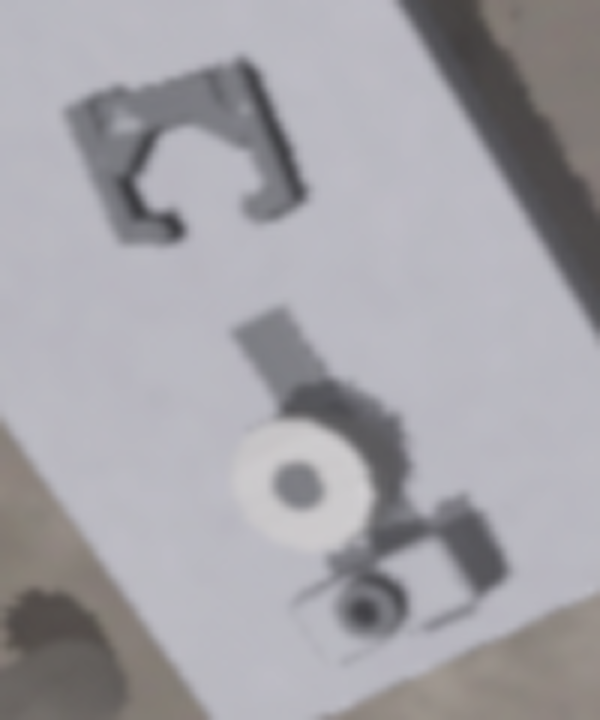

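View pics/wrist1_c0_50.png

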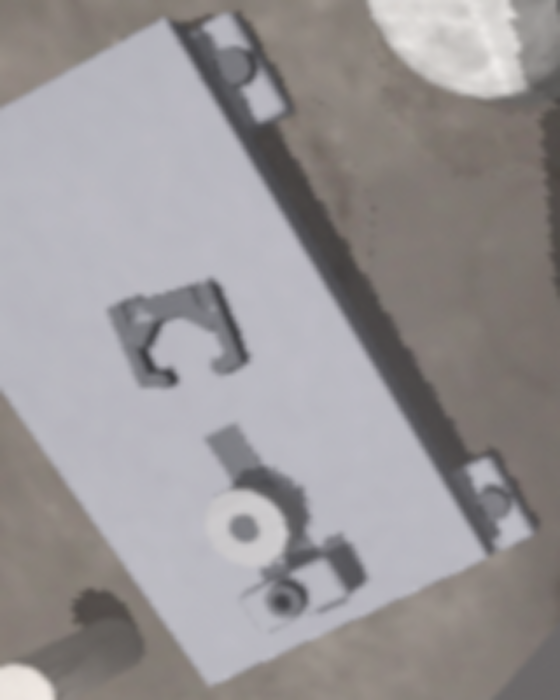

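```bash
cat >> h.py <<'E'
def q(f,x0,y0,k,X,Y,z): return at(f,x0+(X+.5)/k-.5,y0+(Y+.5)/k-.5,z)[:2]
def ang(e): return np.degrees(np.arctan2(e[1],e[0]))
E
python3 -c "
from h import *
Q=lambda X,Y,z:q('wrist1',175,215,10,X,Y,z)
a,b=Q(525,172,.008),Q(110,172,.008)
p=Q(475,415,.008);p1=Q(365,412,.008)
g=np.mean([Q(X,Y,.071) for X,Y in [(165,412),(305,412),(315,585),(170,588)]],0)
d=b-a; n=np.array([-d[1],d[0]])/np.linalg.norm(d); 
print('fork',np.linalg.norm(d),ang(d)-90,ang(d)+90,'from back',(a+b)/2,n,'grip',g, 'pocket depth',(p-a)@n)
t=Q(535,490,.008);print('side ang',ang(t-a))
print('griptop edges',ang(Q(315,585,.071)-Q(305,412,.071)),ang(Q(170,588,.071)-Q(165,412,.071)))
P=lambda X,Y,z:q('wrist1',20,120,6,X,Y,z)
L=lambda X,Y,z:q('wrist1',0,50,3.5,X,Y,z)
k1,k2,j1,j2=P(68,108,.034),P(243,57,.034),P(125,243,.034),P(305,195,.034)
print('clip back',k1,k2,np.linalg.norm(k1-k2),ang(k2-k1)-90,'sides',ang(j1-k1),ang(j2-k2),'jawmid',(j1+j2)/2,'backmid',(k1+k2)/2)
print('pin',P(303,484,.045),'slot end',(P(234,330,.028)+P(288,305,.028))/2,ang(P(330,375,.028)-P(288,305,.028)))
c1,c2,c3=L(165,18,.028),L(490,552,.028),L(210,685,.028)
print('plate',c1,c2,c3,ang(c2-c1),np.linalg.norm(c2-c1),ang(c2-c3)-90,np.linalg.norm(c2-c3))
u=(c2-c1)/np.linalg.norm(c2-c1); mid=(c2+c3)/2
print('origin',mid-95*.001*u)
"
```

```text
fork 0.05613655299257225 -197.01359360280188 -17.013593602801876 from back [ 0.68192836 -0.12549572] [ 0.95623536 -0.29259858] grip [ 0.69540669 -0.12881803] pocket depth 0.03624226375257381
side ang -16.81401829230272
griptop edges -16.64414142580055 -18.909802928564734
clip back [ 0.50427458 -0.27106211] [ 0.50546457 -0.234641  ] 0.03644054754997313 -1.8713759330921533 sides -4.456931962381562 -1.3405656590825932 jawmid [ 0.53167209 -0.2542012 ] backmid [ 0.50486957 -0.25285156]
pin [ 0.58446233 -0.25412221] slot end [ 0.55181872 -0.25886988] 5.7196483737215775
plate [ 0.42905221 -0.21579072] [ 0.61971047 -0.18796008] [ 0.63721687 -0.30736139] 8.304887471579669 0.19267879996242862 8.341168809994258 0.12067786143547901
origin [ 0.53445989 -0.26138259]
```

```bash

python3 -m inch '[{"linear":[0.33,-0.45,0],"twist":0,"gripper":1},{"linear":[0.67,-0.894,-0.25],"twist":0,"gripper":1},{"linear":[0.67,-0.894,-0.52],"twist":0,"gripper":1},{"linear":[0.67,-0.894,-0.52],"twist":0,"gripper":1}]'
python3 -c "
from h import *
o=snap('wrist','wrist2');print(o['tool_pos'],o['ee_rot'])"
```

```text
time: 2.03
tool_pos: [0.6932, -0.1312, 0.1478]
ee_rot: [-3.14, -0.009, 2.841]
wrist_force: [-0.8, 0.1, -1.7]
width: 0.0933
[ 0.6932139  -0.13115985  0.1477748 ] [-3.13990452 -0.00899418  2.84136798]
```

View pics/wrist2.png

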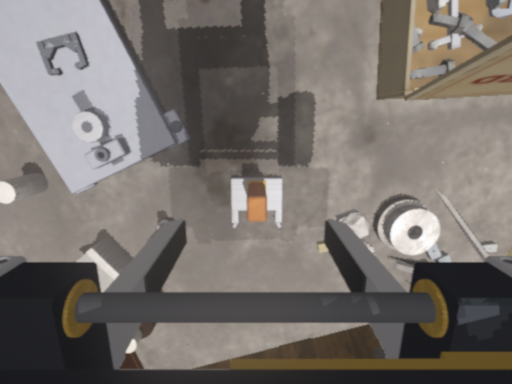

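The grip sits centred between the fingers (x about 257). Now I descend.

```bash

python3 -m inch '[{"linear":[0,0,-0.3],"twist":0,"gripper":1},{"linear":[0,0,-0.6],"twist":0,"gripper":1},{"linear":[0,0,-0.8],"twist":0,"gripper":1},{"linear":[0,0,-0.8],"twist":0,"gripper":1},{"linear":[0,0,-0.8],"twist":0,"gripper":1}]'
python3 -c "
from h import *
o=snap('wrist','wrist3');print(o['tool_pos'],o['ee_rot'])
o=snap('side','side3')"
```

```text
time: 2.5
tool_pos: [0.6932, -0.1261, 0.0751]
ee_rot: [3.141, -0.003, 2.847]
wrist_force: [-0.5, 0.1, 0.0]
width: 0.0939
[ 0.69317409 -0.12605843  0.07509405] [ 3.14122534e+00 -2.77394994e-03  2.84668248e+00]
```

View pics/wrist3.png

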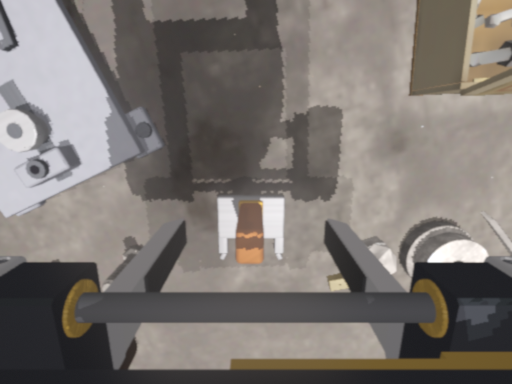

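```bash

python3 -m inch '[{"linear":[0.02,-0.04,-0.1],"twist":0,"gripper":1},{"linear":[0.02,-0.04,-0.2],"twist":0,"gripper":1},{"linear":[0.02,-0.04,-0.2],"twist":0,"gripper":1},{"linear":[0.02,-0.04,-0.2],"twist":0,"gripper":1}]'
python3 -c "
from h import *
o=snap('wrist','wrist4');print(o['tool_pos'],o['ee_rot'])
o=snap('side','side4')
crop('side4',140,120,300,240,4.5)"
```

```text
time: 2.93
tool_pos: [0.6955, -0.1315, 0.0543]
ee_rot: [3.141, -0.002, 2.845]
wrist_force: [1.2, 0.4, 0.3]
width: 0.0938
[ 0.69547564 -0.13154759  0.05432251] [ 3.14148443e+00 -2.21956703e-03  2.84519163e+00]
```

View pics/wrist4.png

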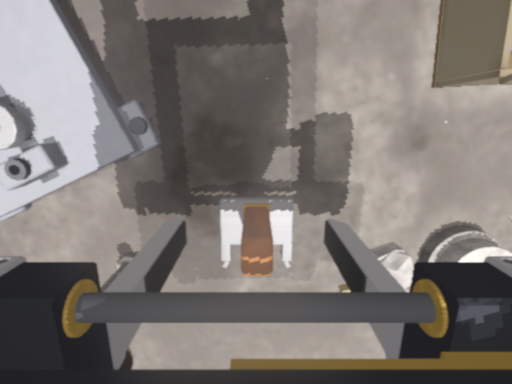

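View pics/side4_c140_120.png

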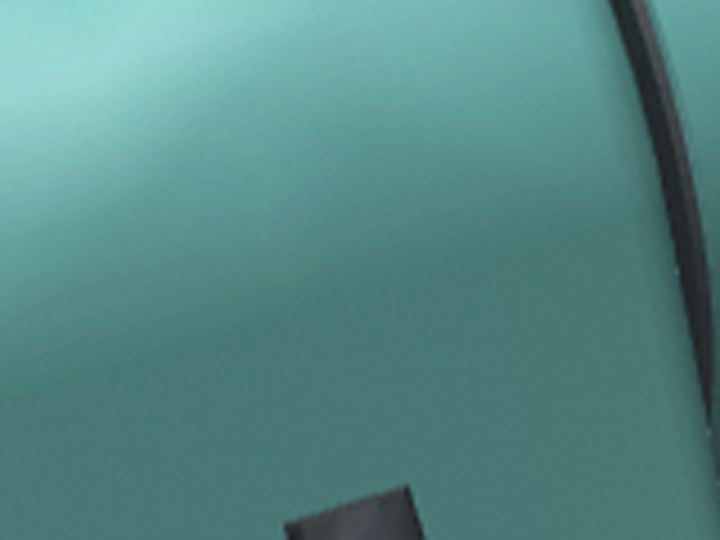

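The wrist view shows the grip centred between the fingers at (257,245). The arm blocks the side view here. I close the gripper.

```bash

python3 -m inch '[{"linear":[0,0,0],"twist":0,"gripper":0},{"linear":[0,0,0],"twist":0,"gripper":0},{"linear":[0,0,0],"twist":0,"gripper":0},{"linear":[0,0,0],"twist":0,"gripper":0},{"linear":[0,0,0],"twist":0,"gripper":0},{"linear":[0,0,0],"twist":0,"gripper":0},{"linear":[0,0,0],"twist":0,"gripper":0},{"linear":[0,0,0],"twist":0,"gripper":0}]'
python3 -m inch '[{"linear":[0,0,0],"twist":0,"gripper":0},{"linear":[0,0,0],"twist":0,"gripper":0},{"linear":[0,0,0],"twist":0,"gripper":0},{"linear":[0,0,0],"twist":0,"gripper":0}]'

```

```text
time: 3.7
tool_pos: [0.6962, -0.1316, 0.0555]
ee_rot: [3.142, 0.0, 2.845]
wrist_force: [0.3, 1.3, -0.7]
width: 0.044
time: 4.03
tool_pos: [0.6962, -0.1315, 0.0555]
ee_rot: [3.141, 0.0, 2.845]
wrist_force: [1.0, -0.0, -0.4]
width: 0.0179
```

The fork is gripped at 17.9 mm. I lift it and carry it to a point behind the clip.

```bash

python3 -m inch '[{"linear":[0,0,0.25],"twist":0,"gripper":0},{"linear":[0,0,0.5],"twist":0,"gripper":0},{"linear":[0,0,0.8],"twist":0,"gripper":0},{"linear":[0,0,1],"twist":0,"gripper":0},{"linear":[0,0,1],"twist":0,"gripper":0}]'
python3 -m inch '[{"linear":[-0.27,-0.13,0],"twist":0.03,"gripper":0},{"linear":[-0.54,-0.27,0],"twist":0.05,"gripper":0},{"linear":[-0.81,-0.4,0],"twist":0.08,"gripper":0}]'
python3 -m inch '[{"linear":[-0.27,-0.13,0],"twist":0.03,"gripper":0},{"linear":[-0.54,-0.27,0],"twist":0.05,"gripper":0},{"linear":[-0.81,-0.4,0],"twist":0.08,"gripper":0}]'
python3 -m inch '[{"linear":[-0.27,-0.13,0],"twist":0.03,"gripper":0},{"linear":[-0.54,-0.27,0],"twist":0.05,"gripper":0},{"linear":[-0.81,-0.4,0],"twist":0.08,"gripper":0},{"linear":[-0.81,-0.4,0],"twist":0.08,"gripper":0},{"linear":[-0.81,-0.4,0],"twist":0.08,"gripper":0}]'
python3 -c "
from h import *
o=snap('wrist','wrist5');print(o['tool_pos'],o['ee_rot'])
o=snap('top','top5');o=snap('side','side5')"
```

```text
time: 4.45
tool_pos: [0.6987, -0.1322, 0.1622]
ee_rot: [3.141, 0.011, 2.846]
wrist_force: [-0.6, -0.7, -0.1]
width: 0.0177
time: 4.7
tool_pos: [0.6135, -0.1715, 0.1526]
ee_rot: [3.141, -0.004, 2.931]
wrist_force: [-0.6, -0.1, -0.5]
width: 0.0179
time: 4.95
tool_pos: [0.5319, -0.2116, 0.1531]
ee_rot: [3.141, -0.003, 3.014]
wrist_force: [0.4, -1.2, -1.6]
width: 0.0178
time: 5.37
tool_pos: [0.4516, -0.2517, 0.1539]
ee_rot: [3.14, -0.002, 3.094]
wrist_force: [0.4, 0.3, -1.1]
width: 0.0177
[ 0.4515677  -0.25166491  0.15386222] [ 3.13996980e+00 -1.77682281e-03  3.09398058e+00]
```

View pics/wrist5.png

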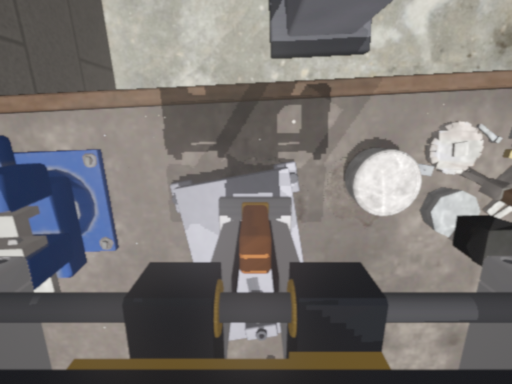

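View pics/side5.png

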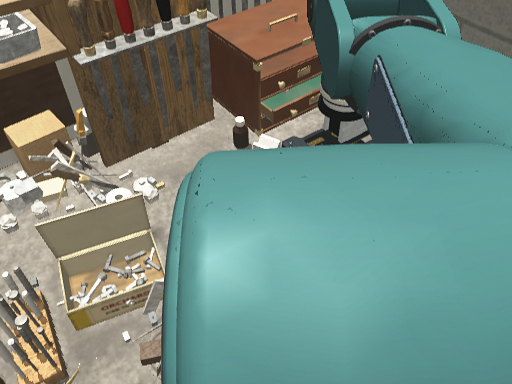

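View pics/top5.png

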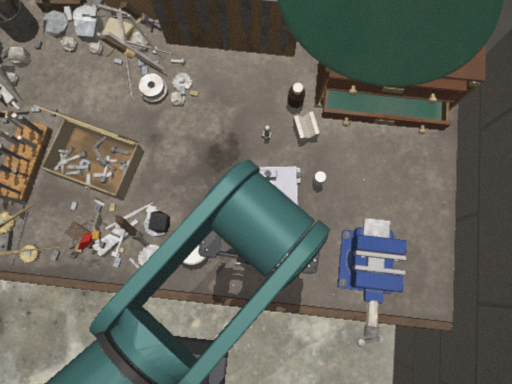

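The arm and gripper block every view of the clip, because the camera sits behind the fork. I'll set the fork down on clear bench, turn the gripper half a turn and regrasp it, so the wrist camera sees the pocket and clip from the front.

```bash

python3 -m inch '[{"linear":[0.25,0.24,0],"twist":0,"gripper":0},{"linear":[0.5,0.47,0],"twist":0,"gripper":0},{"linear":[0.74,0.71,0],"twist":0,"gripper":0}]'
python3 -m inch '[{"linear":[0.25,0.24,0],"twist":0,"gripper":0},{"linear":[0.5,0.47,0],"twist":0,"gripper":0},{"linear":[0.74,0.71,0],"twist":0,"gripper":0},{"linear":[0.74,0.71,-0.3],"twist":0,"gripper":0},{"linear":[0.74,0.71,-0.6],"twist":0,"gripper":0},{"linear":[0.74,0.71,-0.8],"twist":0,"gripper":0},{"linear":[0.74,0.71,-0.8],"twist":0,"gripper":0},{"linear":[0.74,0.71,-0.8],"twist":0,"gripper":0}]'
python3 -c "
from h import *
o=snap('wrist','wrist6');print(o['tool_pos'],o['ee_rot'])"
```

```text
time: 5.77
tool_pos: [0.5288, -0.1793, 0.1551]
ee_rot: [3.141, 0.0, 3.097]
wrist_force: [0.7, -0.4, -2.0]
width: 0.018
time: 6.43
tool_pos: [0.6007, -0.1083, 0.0735]
ee_rot: [3.14, -0.004, 3.098]
wrist_force: [-0.2, -0.8, -1.2]
width: 0.0182
[ 0.60066417 -0.10829379  0.07345808] [ 3.14039175 -0.00405528  3.09826383]
```

View pics/wrist6.png

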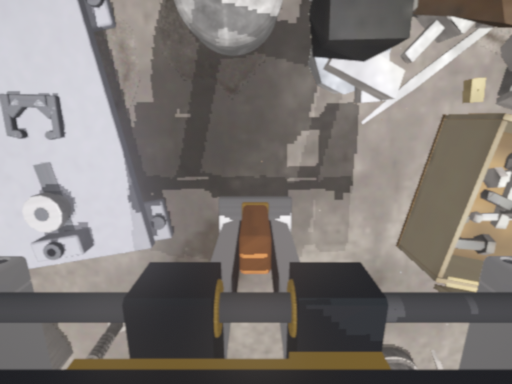

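The fork hangs over clear bench. I lower it and release.

```bash

python3 -m inch '[{"linear":[0,0,-0.08],"twist":0,"gripper":0},{"linear":[0,0,-0.15],"twist":0,"gripper":0},{"linear":[0,0,-0.175],"twist":0,"gripper":0},{"linear":[0,0,-0.175],"twist":0,"gripper":0},{"linear":[0,0,-0.175],"twist":0,"gripper":0}]'
```

```text
time: 6.9
tool_pos: [0.6012, -0.1097, 0.0581]
ee_rot: [3.142, 0.0, 3.097]
wrist_force: [-0.5, -0.7, -1.4]
width: 0.0179
```

```bash

python3 -m inch '[{"linear":[0,0,-0.02],"twist":0,"gripper":0},{"linear":[0,0,-0.025],"twist":0,"gripper":0},{"linear":[0,0,-0.025],"twist":0,"gripper":0}]'
python3 -m inch '[{"linear":[0,0,0],"twist":0,"gripper":1},{"linear":[0,0,0],"twist":0,"gripper":1},{"linear":[0,0,0],"twist":0,"gripper":1},{"linear":[0,0,0],"twist":0,"gripper":1},{"linear":[0,0,0],"twist":0,"gripper":1},{"linear":[0,0,0],"twist":0,"gripper":1}]'
python3 -m inch '[{"linear":[0,0,0.2],"twist":0,"gripper":1},{"linear":[0,0,0.4],"twist":0,"gripper":1},{"linear":[0,0,0.8],"twist":0,"gripper":1},{"linear":[0,0,0.8],"twist":0,"gripper":1},{"linear":[0,0,0.8],"twist":0,"gripper":1}]'
python3 -c "
from h import *
o=snap('wrist','wrist7');print(o['tool_pos'],o['ee_rot'])"
```

```text
time: 7.15
tool_pos: [0.6012, -0.1096, 0.0555]
ee_rot: [3.141, 0.0, 3.097]
wrist_force: [-0.8, -0.3, -0.5]
width: 0.0177
time: 7.65
tool_pos: [0.6013, -0.1096, 0.0557]
ee_rot: [3.142, 0.0, 3.097]
wrist_force: [0.1, -0.1, -0.8]
width: 0.0543
time: 8.07
tool_pos: [0.6032, -0.1102, 0.1393]
ee_rot: [-3.14, 0.007, 3.097]
wrist_force: [-1.0, 0.2, 0.3]
width: 0.0877
[ 0.60321327 -0.11015403  0.13927785] [-3.13995996  0.00737015  3.09679928]
```

View pics/wrist7.png

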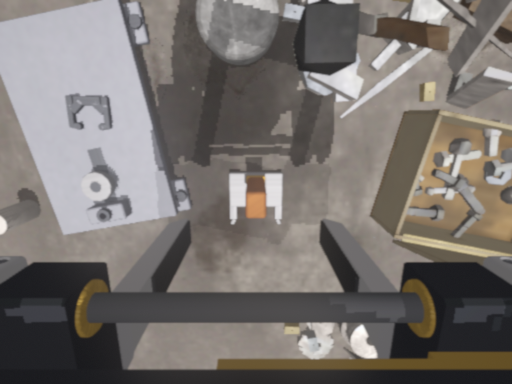

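The fork stands upright at (256,195). I'll turn the gripper by -180°.

```bash

for i in 1 2 3; do :; done
python3 -m inch '[{"linear":[0,0,0.1],"twist":-1,"gripper":1},{"linear":[0,0,0.1],"twist":-1,"gripper":1},{"linear":[0,0,0.1],"twist":-1,"gripper":1},{"linear":[0,0,0.1],"twist":-1,"gripper":1},{"linear":[0,0,0.1],"twist":-1,"gripper":1},{"linear":[0,0,0.1],"twist":-1,"gripper":1},{"linear":[0,0,0.1],"twist":-1,"gripper":1},{"linear":[0,0,0.1],"twist":-1,"gripper":1},{"linear":[0,0,0.1],"twist":-1,"gripper":1}]'
python3 -m inch '[{"linear":[0,0,0],"twist":-1,"gripper":1},{"linear":[0,0,0],"twist":-1,"gripper":1},{"linear":[0,0,0],"twist":-1,"gripper":1},{"linear":[0,0,0],"twist":-1,"gripper":1},{"linear":[0,0,0],"twist":-1,"gripper":1},{"linear":[0,0,0],"twist":-1,"gripper":1},{"linear":[0,0,0],"twist":-1,"gripper":1},{"linear":[0,0,0],"twist":-1,"gripper":1},{"linear":[0,0,0],"twist":-1,"gripper":1}]'
python3 -m inch '[{"linear":[0,0,0],"twist":-1,"gripper":1},{"linear":[0,0,0],"twist":-1,"gripper":1},{"linear":[0,0,0],"twist":-1,"gripper":1},{"linear":[0,0,0],"twist":-1,"gripper":1},{"linear":[0,0,0],"twist":-1,"gripper":1},{"linear":[0,0,0],"twist":-1,"gripper":1},{"linear":[0,0,0],"twist":-1,"gripper":1},{"linear":[0,0,0],"twist":-1,"gripper":1},{"linear":[0,0,0],"twist":-1,"gripper":1},{"linear":[0,0,0],"twist":-1,"gripper":1}]'
python3 -c "
from h import *
o=snap('wrist','wrist8');print(o['tool_pos'],o['ee_rot'],o['joint_positions'])"
```

```text
time: 8.87
tool_pos: [0.6, -0.1093, 0.1428]
ee_rot: [-3.138, -0.003, 2.045]
wrist_force: [-0.3, -0.1, -0.6]
width: 0.0941
time: 9.62
tool_pos: [0.6, -0.1093, 0.1428]
ee_rot: [-3.138, 0.001, 0.997]
wrist_force: [0.2, 0.5, -0.1]
width: 0.0941
time: 10.45
tool_pos: [0.6001, -0.1093, 0.143]
ee_rot: [-3.141, 0.004, -0.045]
wrist_force: [0.1, -1.3, -0.6]
width: 0.0938
[ 0.60008462 -0.10930623  0.14301048] [-3.1407764   0.00405388 -0.04549453] [-2.73038334e-01  2.52456168e-01  1.34849808e+00 -1.19324475e-04
  1.54477193e+00  1.34325753e+00]
```

View pics/wrist8.png

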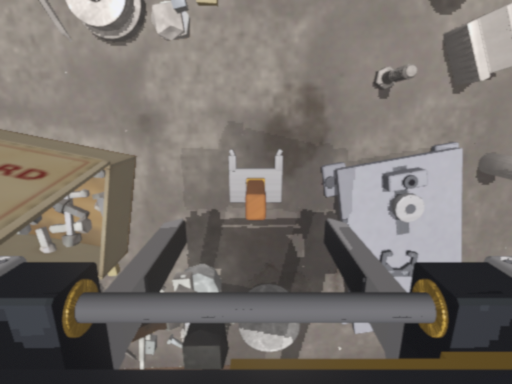

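The tines now point up the image and the grip is centred at (256,200). I descend and regrasp.

```bash

python3 -m inch '[{"linear":[0.01,0,-0.3],"twist":0,"gripper":1},{"linear":[0.01,0,-0.6],"twist":0,"gripper":1},{"linear":[0.01,0,-0.8],"twist":0,"gripper":1},{"linear":[0.01,0,-0.875],"twist":0,"gripper":1},{"linear":[0.01,0,-0.875],"twist":0,"gripper":1},{"linear":[0.01,0,-0.875],"twist":0,"gripper":0}]'
python3 -m inch '[{"linear":[0,0,0],"twist":0,"gripper":0},{"linear":[0,0,0],"twist":0,"gripper":0},{"linear":[0,0,0],"twist":0,"gripper":0},{"linear":[0,0,0],"twist":0,"gripper":0},{"linear":[0,0,0],"twist":0,"gripper":0},{"linear":[0,0,0],"twist":0,"gripper":0},{"linear":[0,0,0],"twist":0,"gripper":0},{"linear":[0,0,0],"twist":0,"gripper":0},{"linear":[0,0,0],"twist":0,"gripper":0},{"linear":[0,0,0],"twist":0,"gripper":0}]'
python3 -m inch '[{"linear":[0,0,0],"twist":0,"gripper":0},{"linear":[0,0,0],"twist":0,"gripper":0},{"linear":[0,0,0],"twist":0,"gripper":0}]'
python3 -c "
from h import *
o=snap('wrist','wrist9');print(o['tool_pos'],o['ee_rot'])"
```

```text
time: 11.0
tool_pos: [0.6022, -0.1096, 0.058]
ee_rot: [-3.142, 0.0, -0.044]
wrist_force: [-0.1, 0.5, 2.0]
width: 0.0909
time: 11.83
tool_pos: [0.6021, -0.1096, 0.0579]
ee_rot: [3.142, 0.0, -0.045]
wrist_force: [-0.0, 1.0, 0.4]
width: 0.0239
time: 12.08
tool_pos: [0.6021, -0.1096, 0.0579]
ee_rot: [3.142, 0.0, -0.045]
wrist_force: [-0.5, -0.2, -0.3]
width: 0.0175
[ 0.60211853 -0.1095994   0.05790866] [ 3.14154185e+00  2.27925743e-04 -4.48211064e-02]
```

View pics/wrist9.png

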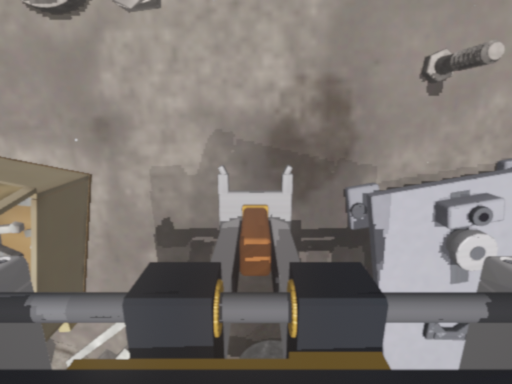

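```bash

python3 -m inch '[{"linear":[0,0,0.25],"twist":0,"gripper":0},{"linear":[0,0,0.5],"twist":0,"gripper":0},{"linear":[0,0,0.8],"twist":0,"gripper":0},{"linear":[0,0,0.8],"twist":0,"gripper":0},{"linear":[0,0,0.8],"twist":0,"gripper":0}]'
python3 -m inch '[{"linear":[-0.25,-0.23,0],"twist":0,"gripper":0},{"linear":[-0.5,-0.47,0],"twist":0,"gripper":0},{"linear":[-0.77,-0.7,0],"twist":0,"gripper":0}]'
python3 -m inch '[{"linear":[-0.25,-0.23,0],"twist":0,"gripper":0},{"linear":[-0.5,-0.47,0],"twist":0,"gripper":0},{"linear":[-0.77,-0.7,0],"twist":0,"gripper":0},{"linear":[-0.77,-0.7,0],"twist":0,"gripper":0},{"linear":[-0.77,-0.7,0],"twist":0,"gripper":0}]'
python3 -c "
from h import *
o=snap('wrist','wrist10');print(o['tool_pos'],o['ee_rot'])"
```

```text
time: 12.55
tool_pos: [0.6034, -0.1099, 0.1403]
ee_rot: [3.14, -0.005, -0.045]
wrist_force: [-0.4, 0.8, -1.7]
width: 0.0178
time: 12.8
tool_pos: [0.5233, -0.1794, 0.135]
ee_rot: [-3.14, 0.004, -0.043]
wrist_force: [0.3, -0.5, -1.2]
width: 0.0179
time: 13.22
tool_pos: [0.4462, -0.2499, 0.1358]
ee_rot: [-3.139, 0.003, -0.048]
wrist_force: [0.4, 1.0, -2.8]
width: 0.018
[ 0.44618504 -0.24985265  0.13583321] [-3.13926389e+00  2.99368289e-03 -4.83306812e-02]
```

View pics/wrist10.png

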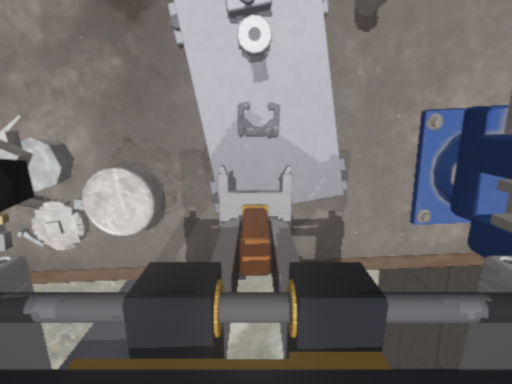

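Excellent view: the fork's tines at (222 and 289, 180), the clip at (259,120) and the pin at (254,34). I'll measure all three in one frame.

```bash
python3 -c "
from h import *
crop('wrist10',205,90,305,225,5.5)
"
```

```text
(no output)
```

View pics/wrist10_c205_90.png

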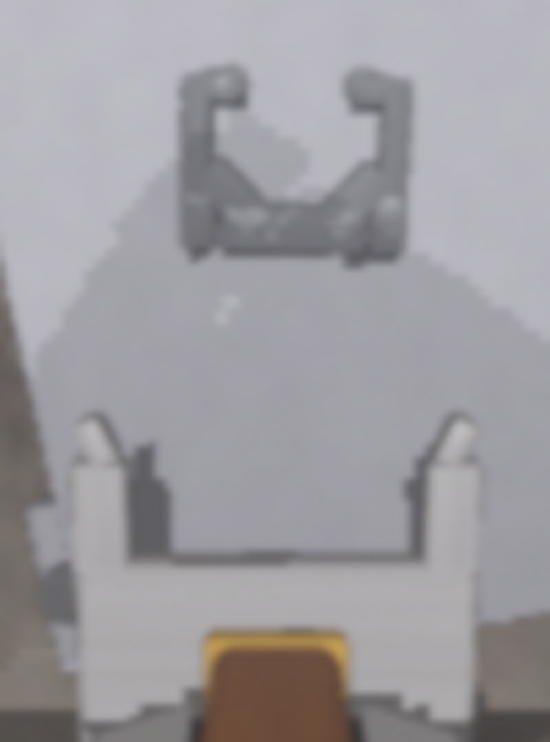

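```bash
python3 -c "
from h import *
P=lambda X,Y,z:q('wrist10',205,90,5.5,X,Y,z)
z=.0859
l,r=P(77,466,z),P(477,466,z);lb,rb=P(130,563,z),P(425,563,z)
print('tines',np.linalg.norm(l-r),ang(l-r)-90,(l+r)/2,'pocket',np.linalg.norm(lb-rb),ang(lb-rb)-90,(lb+rb)/2)
l,r=P(181,90,.034),P(411,90,.034);lb,rb=P(182,248,.034),P(404,252,.034)
print('clip',np.linalg.norm(l-r),ang(l-r)-90,(l+r)/2,'back',np.linalg.norm(lb-rb),ang(lb-rb)-90,(lb+rb)/2, ang(l-lb),ang(r-rb))
print('pin',at('wrist10',254.5,34,.045))
s=P(310,0,.03)
"
```

```text
tines 0.05412429461052183 -2.701012766524812 [ 0.48015386 -0.25097513] pocket 0.040595557342426467 -2.6914858190111346 [ 0.46656584 -0.25040142]
clip 0.03655607846429976 -2.7351135649734033 [ 0.5301737  -0.25627511] back 0.036230686807620115 -3.7350433205744906 [ 0.50524098 -0.25468526] -3.2759760620127873 -4.011765572612359
pin [ 0.58410621 -0.25548625  0.045     ]
```

```bash

python3 -m inch '[{"linear":[0,-0.025,-0.15],"twist":0,"gripper":0},{"linear":[0,-0.025,-0.3],"twist":0,"gripper":0},{"linear":[0,-0.025,-0.4],"twist":0,"gripper":0},{"linear":[0,-0.025,-0.45],"twist":0,"gripper":0},{"linear":[0,-0.025,-0.45],"twist":0,"gripper":0},{"linear":[0,-0.025,-0.45],"twist":0,"gripper":0}]'
python3 -c "
from h import *
print(robot.get_obs()['tool_pos'])"
```

```text
time: 13.77
tool_pos: [0.4486, -0.2515, 0.0927]
ee_rot: [-3.141, 0.001, -0.044]
wrist_force: [0.3, -0.8, -1.1]
width: 0.0177
[ 0.44856691 -0.2514824   0.09273074]
```

```bash

python3 -m inch '[{"linear":[0,0,-0.03],"twist":0,"gripper":0},{"linear":[0,0,-0.055],"twist":0,"gripper":0},{"linear":[0,0,-0.055],"twist":0,"gripper":0},{"linear":[0,0,-0.055],"twist":0,"gripper":0}]'
python3 -c "
from h import *
o=snap('wrist','wrist11');print(o['tool_pos'],o['ee_rot'])
crop('wrist11',205,50,305,225,4)"
```

```text
time: 14.1
tool_pos: [0.4483, -0.2521, 0.0877]
ee_rot: [3.141, -0.0, -0.045]
wrist_force: [1.0, 0.2, -1.0]
width: 0.0178
[ 0.44827382 -0.25214561  0.08773756] [ 3.14132906e+00 -3.29129008e-04 -4.48647901e-02]
```

View pics/wrist11_c205_50.png

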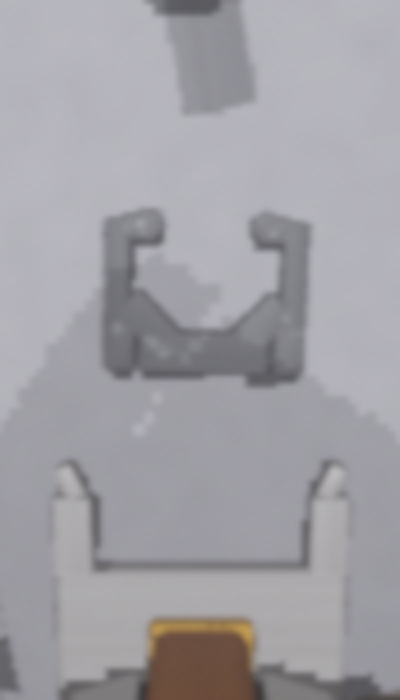

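The fork is centred behind the clip (200 against 203 in the crop). I advance 30 mm.

```bash

python3 -m inch '[{"linear":[0.06,-0.002,-0.005],"twist":0,"gripper":0},{"linear":[0.12,-0.005,-0.01],"twist":0,"gripper":0},{"linear":[0.18,-0.008,-0.01],"twist":0,"gripper":0},{"linear":[0.24,-0.01,-0.01],"twist":0,"gripper":0},{"linear":[0.3,-0.012,-0.01],"twist":0,"gripper":0},{"linear":[0.3,-0.012,-0.01],"twist":0,"gripper":0},{"linear":[0.3,-0.012,-0.01],"twist":0,"gripper":0}]'
python3 -c "
from h import *
o=snap('wrist','wrist12');print(o['tool_pos'],o['ee_rot'])
crop('wrist12',205,50,305,225,4)"
```

```text
time: 14.73
tool_pos: [0.4785, -0.2533, 0.0864]
ee_rot: [3.142, 0.0, -0.044]
wrist_force: [0.0, 0.0, -1.1]
width: 0.0179
[ 0.47854894 -0.25325562  0.08637125] [ 3.14157378e+00  3.81504221e-04 -4.43042877e-02]
```

View pics/wrist12_c205_50.png

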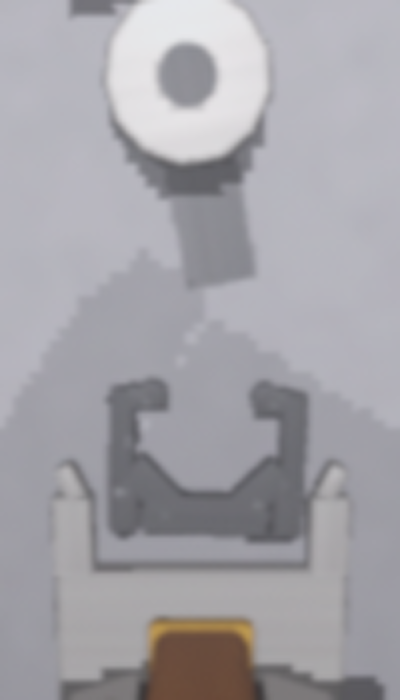

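The clip is inside the tines, about 5 mm short of the pocket floor. I push on, gradually turning toward the slot axis.

```bash

python3 -m inch '[{"linear":[0.03,0,0],"twist":0,"gripper":0},{"linear":[0.06,-0.003,0],"twist":0.01,"gripper":0},{"linear":[0.09,-0.01,0],"twist":0.025,"gripper":0},{"linear":[0.12,-0.018,0],"twist":0.04,"gripper":0},{"linear":[0.15,-0.026,0],"twist":0.055,"gripper":0},{"linear":[0.18,-0.034,0],"twist":0.07,"gripper":0},{"linear":[0.21,-0.042,0],"twist":0.085,"gripper":0},{"linear":[0.24,-0.048,0],"twist":0.095,"gripper":0},{"linear":[0.24,-0.048,0],"twist":0.095,"gripper":0},{"linear":[0.24,-0.048,0],"twist":0.095,"gripper":0}]'
python3 -c "
from h import *
o=snap('wrist','wrist13');print(o['tool_pos'],o['ee_rot'],o['wrist_force'])
crop('wrist13',205,50,305,225,4)"
```

```text
time: 15.62
tool_pos: [0.5024, -0.2581, 0.0865]
ee_rot: [3.142, 0.0, 0.055]
wrist_force: [-0.6, 0.5, -1.2]
width: 0.0178
[ 0.50237159 -0.25810839  0.08645419] [3.14152919e+00 3.60465132e-05 5.48445418e-02] [-0.61262702  0.50562277 -1.23298108]
```

View pics/wrist13_c205_50.png

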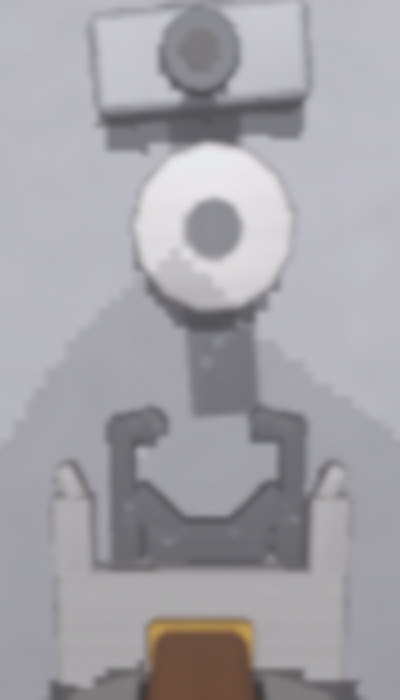

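The clip is seated on the pocket floor. I remeasure the pin and slot in this frame.

```bash
python3 -c "
from h import *
P=lambda X,Y,z:q('wrist13',205,50,4,X,Y,z)
print('pin',P(214,228,.045),'slot near',P(226,412,.028),'slot dir',ang(P(188,330,.028)-P(194,414,.028)),ang(P(252,330,.028)-P(258,410,.028)))
l,r=P(108,430,.034),P(305,430,.034);print('clip jaw',(l+r)/2,ang(l-r)-90)
lb,rb=P(110,565,.034),P(306,568,.034);print('back',(lb+rb)/2,ang(lb-rb)-90,ang(l-lb),ang(r-rb))
f1,f2=P(54,500,.037),P(346,500,.037);print('fork',(f1+f2)/2,ang(f1-f2)-90)
b=(P(92,18,.044)+P(308,5,.044))/2;b2=(P(100,108,.044)+P(306,93,.044))/2;print('stop',b,b2,ang(P(92,18,.044)-P(308,5,.044))-90)
"
```

```text
pin [ 0.58450767 -0.25533815] slot near [ 0.55175604 -0.25972967] slot dir 7.183932804021335 8.230177466043044
clip jaw [ 0.54897099 -0.25615005] 3.1825486225509394
back [ 0.52284296 -0.25793084] 2.2765392508942597 2.8043030629228203 4.968778581727694
fork [ 0.53631499 -0.25564627] 3.183183557771642
stop [ 0.61773429 -0.251119  ] [ 0.6044341  -0.25234539] 6.327301752445422
```

```bash

python3 -m inch '[{"linear":[0.03,-0.005,0],"twist":0.01,"gripper":0},{"linear":[0.06,-0.01,0],"twist":0.02,"gripper":0},{"linear":[0.09,-0.016,0],"twist":0.03,"gripper":0},{"linear":[0.12,-0.022,0],"twist":0.04,"gripper":0},{"linear":[0.15,-0.028,0],"twist":0.05,"gripper":0},{"linear":[0.18,-0.034,0],"twist":0.06,"gripper":0},{"linear":[0.21,-0.038,0],"twist":0.07,"gripper":0},{"linear":[0.23,-0.042,0],"twist":0.078,"gripper":0},{"linear":[0.23,-0.042,0],"twist":0.078,"gripper":0},{"linear":[0.23,-0.042,0],"twist":0.078,"gripper":0}]'
python3 -c "
from h import *
o=snap('wrist','wrist14');print(o['tool_pos'],o['ee_rot'],o['wrist_force'])
crop('wrist14',205,80,305,225,5)"
```

```text
time: 16.5
tool_pos: [0.5253, -0.2623, 0.0865]
ee_rot: [3.142, 0.0, 0.136]
wrist_force: [-0.0, -0.2, -0.5]
width: 0.018
[ 0.52530472 -0.26227098  0.08645611] [3.14156668e+00 5.58349227e-05 1.36445384e-01] [-0.00173071 -0.22100625 -0.45959799]
```

View pics/wrist14_c205_80.png

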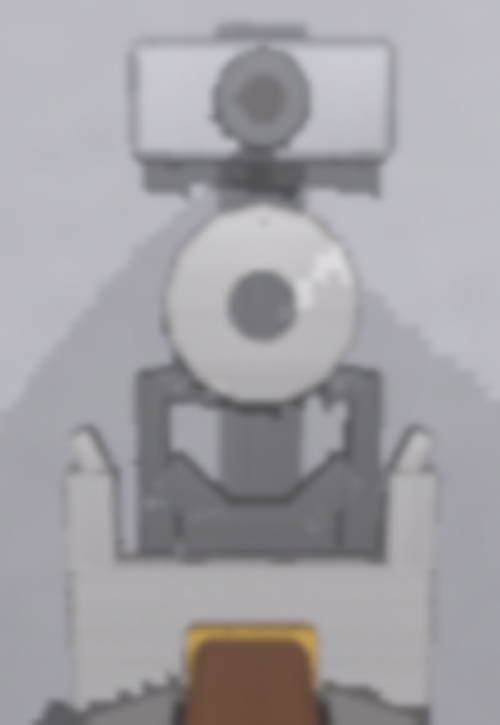

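The clip, pin and slot are all centred at x about 261 in the crop, and the fork is square to the stop block. I now push slowly along the slot in 1 mm rows, reading the force after each call.

```bash

python3 -m inch '[{"linear":[0.015,0.002,0],"twist":0,"gripper":0},{"linear":[0.03,0.004,0],"twist":0,"gripper":0},{"linear":[0.04,0.0055,0],"twist":0,"gripper":0},{"linear":[0.04,0.0055,0],"twist":0,"gripper":0}]'
python3 -m inch '[{"linear":[0.01,0.0014,0],"twist":0,"gripper":0},{"linear":[0.02,0.0028,0],"twist":0,"gripper":0},{"linear":[0.03,0.0041,0],"twist":0,"gripper":0},{"linear":[0.03,0.0041,0],"twist":0,"gripper":0}]'
python3 -m inch '[{"linear":[0.01,0.0014,0],"twist":0,"gripper":0},{"linear":[0.02,0.0028,0],"twist":0,"gripper":0},{"linear":[0.02,0.0028,0],"twist":0,"gripper":0}]'
python3 -c "
from h import *
o=snap('wrist','wrist15');print(o['tool_pos'],o['ee_rot'],o['wrist_force'])
crop('wrist15',205,80,305,225,5)"
```

```text
time: 16.88
tool_pos: [0.5294, -0.2617, 0.0865]
ee_rot: [3.141, -0.0, 0.136]
wrist_force: [0.0, -0.4, -2.3]
width: 0.0179
time: 17.22
tool_pos: [0.5316, -0.2614, 0.0863]
ee_rot: [-3.142, 0.002, 0.136]
wrist_force: [-2.1, -0.3, -1.0]
width: 0.0177
time: 17.47
tool_pos: [0.5341, -0.2611, 0.0863]
ee_rot: [-3.142, 0.001, 0.136]
wrist_force: [-2.7, 0.3, -0.7]
width: 0.0174
[ 0.53408084 -0.26105445  0.08628077] [-3.14154520e+00  5.03832322e-04  1.36324186e-01] [-2.69636596  0.3290931  -0.69973758]
```

View pics/wrist15_c205_80.png

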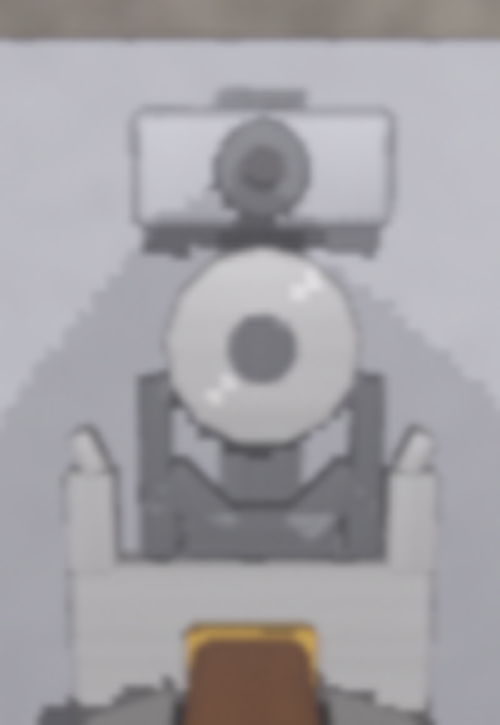

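There is contact at 2.7 N, so the pin is sliding back. I continue.

```bash

R='x'
python3 -m inch '[{"linear":[0.01,0.0014,0],"twist":0,"gripper":0},{"linear":[0.02,0.0028,0],"twist":0,"gripper":0},{"linear":[0.02,0.0028,0],"twist":0,"gripper":0}]'
python3 -m inch '[{"linear":[0.01,0.0014,0],"twist":0,"gripper":0},{"linear":[0.02,0.0028,0],"twist":0,"gripper":0},{"linear":[0.02,0.0028,0],"twist":0,"gripper":0}]'
python3 -m inch '[{"linear":[0.01,0.0014,0],"twist":0,"gripper":0},{"linear":[0.02,0.0028,0],"twist":0,"gripper":0},{"linear":[0.02,0.0028,0],"twist":0,"gripper":0}]'
```

```text
time: 17.77
tool_pos: [0.536, -0.2608, 0.0863]
ee_rot: [-3.142, 0.001, 0.136]
wrist_force: [-2.0, -1.5, -1.9]
width: 0.0173
time: 18.02
tool_pos: [0.537, -0.2607, 0.0864]
ee_rot: [-3.141, 0.003, 0.136]
wrist_force: [-5.0, -0.8, -0.7]
width: 0.0177
time: 18.27
tool_pos: [0.5385, -0.2604, 0.0862]
ee_rot: [-3.141, 0.004, 0.136]
wrist_force: [-5.1, -1.1, -0.5]
width: 0.0179
```

```bash

python3 -m inch '[{"linear":[0.01,0.0014,0],"twist":0,"gripper":0},{"linear":[0.02,0.0028,0],"twist":0,"gripper":0},{"linear":[0.02,0.0028,0],"twist":0,"gripper":0}]'
python3 -m inch '[{"linear":[0.01,0.0014,0],"twist":0,"gripper":0},{"linear":[0.02,0.0028,0],"twist":0,"gripper":0},{"linear":[0.02,0.0028,0],"twist":0,"gripper":0}]'
python3 -m inch '[{"linear":[0.01,0.0014,0],"twist":0,"gripper":0},{"linear":[0.02,0.0028,0],"twist":0,"gripper":0},{"linear":[0.02,0.0028,0],"twist":0,"gripper":0}]'
python3 -c "
from h import *
o=snap('wrist','wrist16');print(o['tool_pos'],o['ee_rot'],o['wrist_force'])
crop('wrist16',205,80,305,225,5)"
```

```text
time: 18.52
tool_pos: [0.5409, -0.2601, 0.0862]
ee_rot: [-3.141, 0.003, 0.136]
wrist_force: [-5.0, -0.6, -1.3]
width: 0.0184
time: 18.77
tool_pos: [0.5454, -0.2595, 0.0867]
ee_rot: [3.141, -0.003, 0.136]
wrist_force: [1.3, 0.4, -1.2]
width: 0.0179
time: 19.02
tool_pos: [0.5472, -0.2592, 0.087]
ee_rot: [3.141, -0.002, 0.137]
wrist_force: [-0.1, 1.0, -0.7]
width: 0.0177
[ 0.54721071 -0.25916678  0.08697206] [ 3.14108251e+00 -1.96516392e-03  1.36861132e-01] [-0.12500521  0.97098243 -0.71497157]
```

View pics/wrist16_c205_80.png

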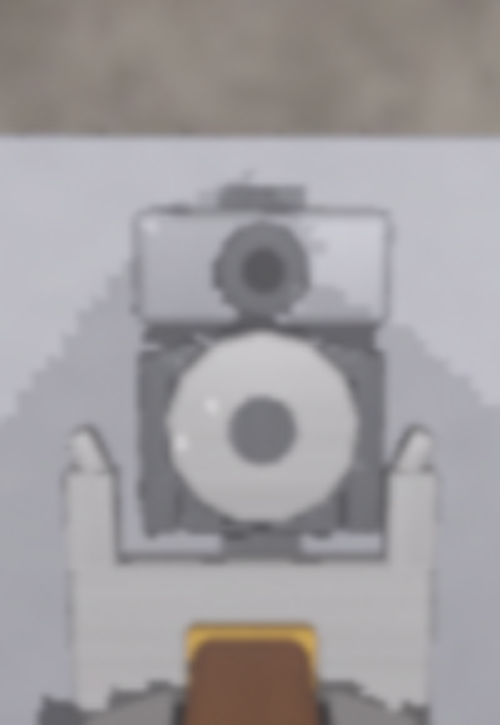

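The clip snapped home and jumped about 4 mm ahead of the fork. I close up gently until the fork bears on its back.

```bash

python3 -m inch '[{"linear":[0.01,0.0014,0],"twist":0,"gripper":0},{"linear":[0.02,0.0028,0],"twist":0,"gripper":0},{"linear":[0.03,0.0041,0],"twist":0,"gripper":0},{"linear":[0.03,0.0041,0],"twist":0,"gripper":0}]'
python3 -m inch '[{"linear":[0.01,0.0014,0],"twist":0,"gripper":0},{"linear":[0.02,0.0028,0],"twist":0,"gripper":0},{"linear":[0.02,0.0028,0],"twist":0,"gripper":0}]'
python3 -m inch '[{"linear":[0.01,0.0014,0],"twist":0,"gripper":0},{"linear":[0.02,0.0028,0],"twist":0,"gripper":0},{"linear":[0.02,0.0028,0],"twist":0,"gripper":0}]'
python3 -c "
from h import *
o=snap('wrist','wrist17');print(o['tool_pos'],o['ee_rot'],o['wrist_force'])
crop('wrist17',205,80,305,225,5)"
```

```text
time: 19.4
tool_pos: [0.5494, -0.2589, 0.0865]
ee_rot: [3.141, -0.0, 0.137]
wrist_force: [0.7, 0.6, -1.3]
width: 0.0176
time: 19.65
tool_pos: [0.5509, -0.2587, 0.0864]
ee_rot: [-3.142, 0.001, 0.136]
wrist_force: [-1.6, 0.4, -0.8]
width: 0.0177
time: 19.9
tool_pos: [0.5514, -0.2586, 0.0861]
ee_rot: [-3.141, 0.005, 0.136]
wrist_force: [-5.7, 0.1, 0.5]
width: 0.0178
[ 0.55136688 -0.25863653  0.08610808] [-3.14109486  0.00474266  0.13607307] [-5.65855102  0.13010787  0.46108083]
```

View pics/wrist17_c205_80.png

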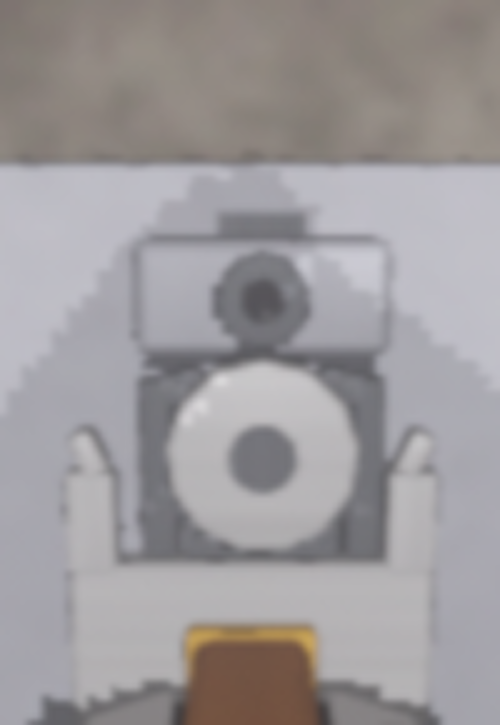

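The fork bears on the clip at about 6 N and no longer advances. I press slightly more, hold, then back straight out.

```bash

python3 -m inch '[{"linear":[0.01,0.0014,0],"twist":0,"gripper":0},{"linear":[0.015,0.002,0],"twist":0,"gripper":0},{"linear":[0.015,0.002,0],"twist":0,"gripper":0},{"linear":[0.015,0.002,0],"twist":0,"gripper":0},{"linear":[0.015,0.002,0],"twist":0,"gripper":0}]'
python3 -m inch '[{"linear":[-0.03,-0.0041,0],"twist":0,"gripper":0},{"linear":[-0.06,-0.008,0],"twist":0,"gripper":0},{"linear":[-0.12,-0.016,0],"twist":0,"gripper":0},{"linear":[-0.2,-0.027,0],"twist":0,"gripper":0},{"linear":[-0.3,-0.041,0],"twist":0,"gripper":0},{"linear":[-0.4,-0.055,0],"twist":0,"gripper":0},{"linear":[-0.4,-0.055,0.1],"twist":0,"gripper":0},{"linear":[-0.4,-0.055,0.3],"twist":0,"gripper":0},{"linear":[-0.4,-0.055,0.3],"twist":0,"gripper":0}]'
python3 -c "
from h import *
o=snap('wrist','wrist18');print(o['tool_pos'],o['ee_rot'],o['wrist_force'])
crop('wrist18',180,0,330,225,2.66)
"
```

```text
time: 20.37
tool_pos: [0.5516, -0.2586, 0.0862]
ee_rot: [-3.141, 0.007, 0.136]
wrist_force: [-8.8, -0.8, 1.8]
width: 0.0179
time: 21.12
tool_pos: [0.5166, -0.2652, 0.1214]
ee_rot: [3.136, -0.007, 0.136]
wrist_force: [1.6, -1.0, 0.1]
width: 0.0181
[ 0.5165611  -0.26515578  0.12139285] [ 3.13623748 -0.00670155  0.13580858] [ 1.61491322 -1.00598622  0.06530402]
```

View pics/wrist18_c180_0.png

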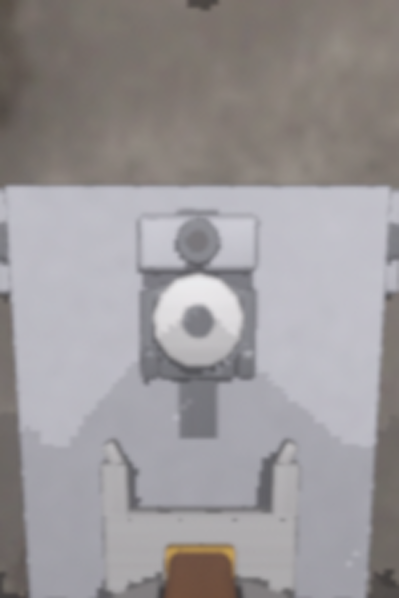

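The clip sits under the head on the pin, and the fork is clear. I carry the fork to the open bench on the left.

```bash

python3 -m inch '[{"linear":[0,0,0.2],"twist":0,"gripper":0},{"linear":[0,0.1,0.35],"twist":0,"gripper":0},{"linear":[0.2,0.4,0.35],"twist":0,"gripper":0},{"linear":[0.42,0.8,0.35],"twist":0,"gripper":0},{"linear":[0.42,0.8,0.35],"twist":0,"gripper":0}]'
python3 -m inch '[{"linear":[0.2,0.4,0],"twist":0,"gripper":0},{"linear":[0.42,0.8,0],"twist":0,"gripper":0},{"linear":[0.42,0.8,-0.2],"twist":0,"gripper":0},{"linear":[0.42,0.8,-0.5],"twist":0,"gripper":0},{"linear":[0.42,0.8,-0.75],"twist":0,"gripper":0},{"linear":[0.42,0.8,-0.75],"twist":0,"gripper":0},{"linear":[0.42,0.8,-0.75],"twist":0,"gripper":0}]'
python3 -c "
from h import *
o=snap('wrist','wrist19');print(o['tool_pos'],o['ee_rot'],o['wrist_force'])"
```

```text
time: 21.58
tool_pos: [0.5592, -0.1783, 0.1514]
ee_rot: [-3.138, -0.003, 0.142]
wrist_force: [-0.8, -0.9, -1.6]
width: 0.0177
time: 22.17
tool_pos: [0.5971, -0.1032, 0.0741]
ee_rot: [-3.14, 0.005, 0.137]
wrist_force: [-0.0, 0.3, -1.1]
width: 0.0178
[ 0.59705487 -0.10323193  0.07409418] [-3.13957184  0.00495896  0.13665555] [-0.03712164  0.31729979 -1.09562861]
```

View pics/wrist19.png

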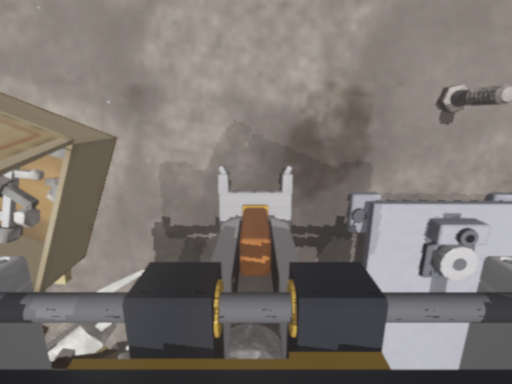

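The bench under the fork is clear. I lower it the last 16 mm.

```bash

python3 -m inch '[{"linear":[0,0,-0.06],"twist":0,"gripper":0},{"linear":[0,0,-0.12],"twist":0,"gripper":0},{"linear":[0,0,-0.14],"twist":0,"gripper":0},{"linear":[0,0,-0.14],"twist":0,"gripper":0},{"linear":[0,0,-0.14],"twist":0,"gripper":0}]'
```

```text
time: 22.63
tool_pos: [0.5988, -0.1039, 0.0628]
ee_rot: [3.141, -0.0, 0.136]
wrist_force: [1.6, -0.2, -1.3]
width: 0.018
```

```bash

python3 -m inch '[{"linear":[0,0,-0.015],"twist":0,"gripper":0},{"linear":[0,0,-0.03],"twist":0,"gripper":0},{"linear":[0,0,-0.043],"twist":0,"gripper":0},{"linear":[0,0,-0.05],"twist":0,"gripper":0},{"linear":[0,0,-0.05],"twist":0,"gripper":0},{"linear":[0,0,-0.05],"twist":0,"gripper":0}]'
```

```text
time: 23.13
tool_pos: [0.5989, -0.1037, 0.0579]
ee_rot: [3.141, -0.0, 0.136]
wrist_force: [-0.4, 0.1, 1.6]
width: 0.018
```

The z force flipped to +1.6 N at height 0.0579, so the fork is standing on the bench. I release and rise.

```bash

python3 -m inch '[{"linear":[0,0,0],"twist":0,"gripper":1},{"linear":[0,0,0],"twist":0,"gripper":1},{"linear":[0,0,0],"twist":0,"gripper":1},{"linear":[0,0,0],"twist":0,"gripper":1},{"linear":[0,0,0],"twist":0,"gripper":1},{"linear":[0,0,0],"twist":0,"gripper":1},{"linear":[0,0,0],"twist":0,"gripper":1},{"linear":[0,0,0],"twist":0,"gripper":1}]'
python3 -m inch '[{"linear":[0,0,0.15],"twist":0,"gripper":1},{"linear":[0,0,0.4],"twist":0,"gripper":1},{"linear":[0,0,0.7],"twist":0,"gripper":1},{"linear":[0,0,1],"twist":0,"gripper":1}]'
python3 -m inch '[{"linear":[-0.3,0.4,0.2],"twist":0,"gripper":1},{"linear":[-0.6,0.8,0.5],"twist":0,"gripper":1},{"linear":[-1,1,0.5],"twist":0,"gripper":1}]'
python3 -m inch '[{"linear":[-0.3,0.4,0],"twist":0,"gripper":1},{"linear":[-0.6,0.8,0],"twist":0,"gripper":1},{"linear":[-0.6,1,0],"twist":0,"gripper":1},{"linear":[-0.6,1,0],"twist":0,"gripper":1}]'
python3 -m inch '[{"linear":[-0.3,0.4,0],"twist":0,"gripper":1},{"linear":[-0.3,0.8,0],"twist":0,"gripper":1},{"linear":[-0.3,1,0],"twist":0,"gripper":1},{"linear":[-0.3,1,0],"twist":0,"gripper":1},{"linear":[-0.3,1,0],"twist":0,"gripper":1}]'
python3 -c "
from h import *
for n in ['top','side']: o=snap(n,n+'20')
print(o['tool_pos'])
crop('top20',235,165,305,270,5.5);crop('side20',170,130,370,270,3.9)"
```

```text
time: 23.8
tool_pos: [0.5987, -0.1037, 0.0575]
ee_rot: [3.142, -0.0, 0.136]
wrist_force: [0.3, -0.0, 0.7]
width: 0.0675
time: 24.13
tool_pos: [0.598, -0.1035, 0.1577]
ee_rot: [-3.141, 0.002, 0.136]
wrist_force: [1.2, -0.8, 1.3]
width: 0.0927
time: 24.38
tool_pos: [0.522, -0.0187, 0.2048]
ee_rot: [3.141, -0.005, 0.136]
wrist_force: [-0.1, 0.5, 0.6]
width: 0.0939
time: 24.72
tool_pos: [0.4584, 0.085, 0.2027]
ee_rot: [-3.139, -0.001, 0.143]
wrist_force: [-0.2, 0.2, 0.1]
width: 0.094
time: 25.13
tool_pos: [0.4307, 0.1807, 0.2018]
ee_rot: [3.141, 0.0, 0.139]
wrist_force: [-0.0, 0.1, -0.0]
width: 0.0937
[0.43090783 0.17986259 0.20175265]
```

View pics/top20.png

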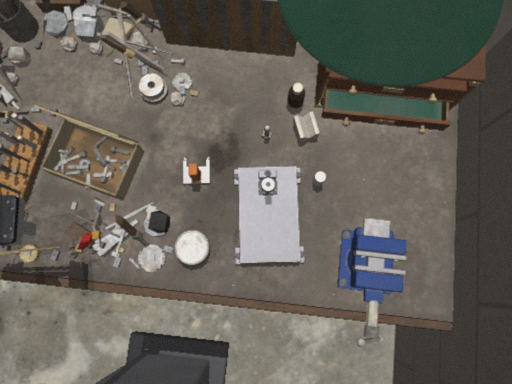

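View pics/side20_c170_130.png

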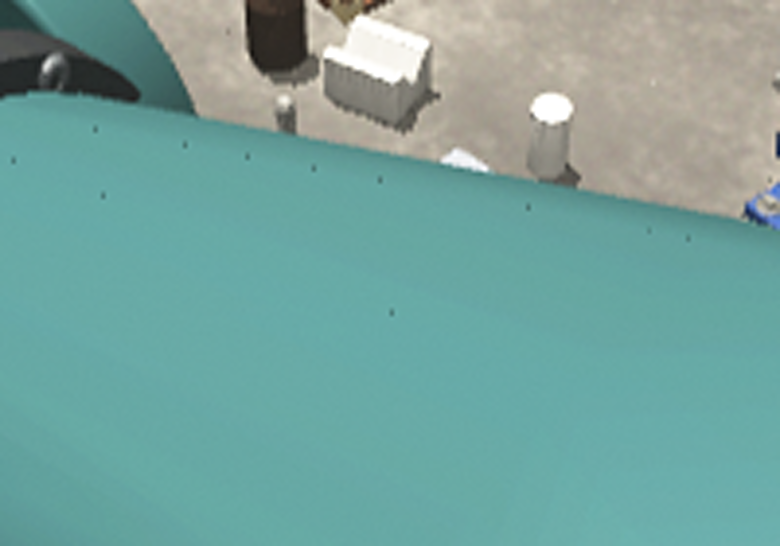

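View pics/top20_c235_165.png

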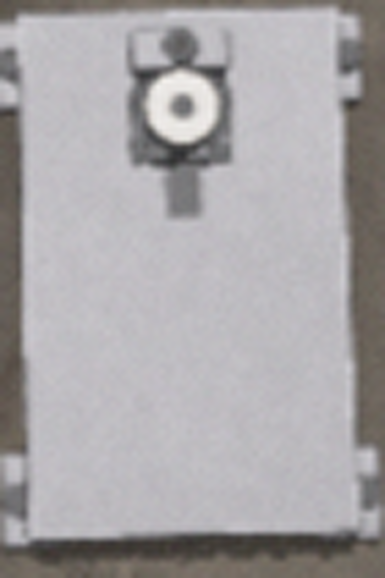

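The fork stands upright at (196,173), the bystanders have not moved, and the clip is squarely round the pin. One number check, then I hand in.

```bash
python3 -c "
from h import *
Q=lambda X,Y,z:q('top20',235,165,5.5,X,Y,z)
p=Q(182,105,.045);b=(Q(132,160,.034)+Q(229,164,.034))/2;print(p,b,np.linalg.norm(p-b), 'clip width',np.linalg.norm(Q(132,160,.034)-Q(229,164,.034)))
robot.close_job()"
```

```text
[ 0.58869929 -0.25652165] [ 0.56962542 -0.25826106] 0.01915302175663701 clip width 0.03575001587646704
the job is handed in; nothing more can be done
```

The clip is snapped home in the groove under the pin's head, and the fork is standing upright on the bench to the left of the bracket. I handed the job in at about 25 s, but no verdict was reported.

- **Regrasp:** I first took the fork from behind, which blocked the cameras' view of the clip. I set it down once on clear bench, turned the gripper half a turn and took the grip again.
- **Push:** I seated the pocket on the clip's back and turned it to line up with the slot. I then pushed in steps of about 1 mm. Readings between steps were about 2.5 N while the pin slid and about 5 N at the jaws. After the snap, I pressed it against the hard stop at no more than 9 N. These readings came only at the end of each call, so I did not see the peak as the clip snapped.
- **Clip check:** In the last top picture the clip's back is 19.2 mm from the pin's axis, against a nominal 18.3 mm when home. The difference is within the 2 mm calibration error.
- **Bystanders and fork:** The tin, bolt, stub and vee block look unmoved in the pictures, and the gripper never touched the clip. The fork stands well clear of the bracket. I could not confirm any of this from the side camera, because the arm still blocked most of its last view.

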